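Load a slide holder under the stage clip

ROBOT

A 6-joint arm with a two-finger parallel gripper is mounted at the origin on the work surface. World frame = base frame: x ahead of the robot, y to its left, z up, the work surface at z = 0. Lengths are in m, angles in degrees, forces in N, time in s.
With the tool pointing down it reaches from about 0.25 to 0.725 m from the base axis. Payload 9.7 kg.
Tool frame: the origin (TCP) lies at the very end of the fingers, on their centre line; the grasp point (between the pads) lies 19 mm behind it; y points along the fingers, x is the direction in which the jaws open and shut, and the axes are right-handed (so a half turn about y gives the same grasp; the last joint's range is limited). The gripper opens to 85 mm and grips with 20 to 120 N. Pads are 22 mm wide; open, the fingers measure 114 mm over their backs; the gripper's body (76 mm by 85 mm) begins 54 mm behind the grasp point. The pads swing forward as they close: fully open they stand 13 mm farther back than shut.
Start: joints at [-66.635, 4.979, 10.078, 95.1, 0, 90], TCP at [0.218, -0.505, 0.202] pointing down, gripper open.
Joint ranges: [-179.16, 179.16], [-48.56, 103.87], [-65.8, 70.77], [-126.05, 130.52], [-82.76, 87.17], [-180, 180]. Speed limits (degrees/s): [127.2, 127.2, 147.25, 180, 180, 180].

INTERFACE

Orientations are given as [roll, pitch, yaw] about the fixed x, y, z axes, in that order (R = Rz(yaw) Ry(pitch) Rx(roll)).
In Python, from workcell import bot gives the robot as it stands.
- The arm moves only by the shell command python3 -m jog 'ROWS' [FORCE]. ROWS is JSON, a list of rows, each an object with "rotation": the turn, a rotation vector about the world's x, y, z in degrees, a list of three; "travel": the shift along the world's x, y, z in mm, a list of three; "jaw": the gripper command: -1 is shut, 1 is fully open, values between are in proportion. In form: [{"rotation": [rx, ry, rz], "travel": [x, y, z], "jaw": jaw}, ...]. A call has 1 to 8 rows; each row shifts and turns the commanded pose from where the row before left it; what a row does not reach is not made up. A row lasts 1/8 s, in which the tool goes at most 62.5 mm and 10.7 degrees, less where a joint would pass 70% of its speed; a pose out of reach is approached as far as the arm can. A call with a gripper value outside its range is refused whole. The fingers move at their own pace and stop on an object; FORCE is the grip in N (left out, the last holds). Time passes only in rows, so rows that do not move let the fingers close. It gives the time, the measured TCP pose, the force and the opening at its end, in the units of the state.
- bot.get_obs(): the state, without advancing time (a new reading comes with each control period).
- bot.camera(name): name is "scene" or "side" or "wrist"; returns the picture (420x560x3 uint8, red, green, blue); there is no depth.
- bot.camera_params(name): a dict with "K" (3x3 intrinsics, pixels), "view" (4x4, takes a point from world to camera coordinates). Camera axes: x right, y up, looking along -z (the intrinsics and any distortion apply to the point x, -y, -z); pixel columns grow to the right and rows downward; lengths in m; the calibration is good to about 2 mm. A picture is of the moment at which its call begins: read the wrist's pose just before it. camera_params takes no time and is no camera call; for the wrist camera it gives the pose at the moment of the call.
- bot.job_done(): hands the job in, once; it reports no verdict.
Trained networks look in the newest picture that a camera, given by its name, has taken for a name from the list of things; names that differ only in an ending like _2 or _b are one class to them, and where a whole thing is asked for, a point or a joint stands for the part that bears it (a point fixed in the world has none). Each returns a list of dicts, best first, with "score" (0 to 1); they miss things now and then, are a little off and sometimes report something else, mostly with a low value. They report only what shows in the picture. A call takes as long as a camera call. They do not tell look-alikes from the thing itself.
- bot.recognise(camera, thing): "xy" ([column, row] in pixels, amid what is visible of it).
- bot.trace(camera, thing): "mask" (420x560 bool, what is visible of it) and "xy" ([column, row] in pixels, amid what is visible of it).
The state is a dict: "time": time; "q": joint angles; "qd": joint speeds; "joint_efforts": joint torques, N m; "ee_pos": TCP position; "tcp_rot": TCP orientation; "wrist_force": force on the tool from outside, world axes, zero at the start; "torque": the same for the moment, N m; "opening": finger opening in m.
Only numpy, scipy, OpenCV 4.12 (cv2) and the standard library are available. Lean on these libraries where they do the work, as an engineer would, in place of code of your own. Each camera call takes 0.05 s, during which the arm holds its last target.

TASK

Load the blue slide holder into the grey microscope loading stage: with one fingertip hold the orange thumb bar of the spring clip down so that its roller rises, and while it is held down push the holder along its track with the other fingertip, beneath the roller, until it is fully home against the end stop; only then let the clip come down on the holder, and draw clear. Nothing is to be grasped or lifted, the holder stays flat in its track, and everything else on the bench stays where it is.

Things in the scene. Friction and masses are not known exactly. Their poses are not given: they have to be found in the camera images.
- stage: Fixed grey plate 20 mm high, spanning x -110 to +105 and y -34 to +78 mm about its origin, which lies on the bench under the track's centre line. +x: direction in which the holder is pushed; +y: from the track towards the thumb bar. The clip's shaft (8 mm thick, along x at y = +30, 40 mm above the bench) runs in bearing blocks 48 mm high at x = -83 and +93 mm.
- track (a point): Point on the track floor at the stage's x = 0, y = 0, 20 mm above the bench; axes as the stage's. The track is 35 mm wide, along x at y = 0, between guide rails 5 mm high and 4 mm wide, and ends at a dark end stop 10 mm high with its face at x = +92 mm.
- clip (a joint): Spring clip angle (rad): 0 shut (roller blocks the holder), 0.40 thumb bar fully down (hard stop). It is a rocker: pressing the bar lifts the roller. Above 0.18 the holder passes beneath; about 0.15 when the roller rests on the loaded holder. Pressing the bar takes 2.5 N to start, 5 N at full depth; let go, the spring shuts it.
- thumb_bar (a point): Centre of the top of the orange bar: 95 mm along the stage's x (-75 to +20 mm), 20 mm wide, 4 mm thick. Shut: at the stage's y = +63, 41 mm above the bench, sloping up outward 0.3 rad; fully down: y = +62, 28 mm above the bench; 33 mm above the bench is well open (0.25 rad). A fingertip may slide along it while pressing. The point moves with the clip.
- roller (a point): Underside of the clip's yellow roller (10 mm thick), at the end that faces the incoming holder: stage x = +69, y = -4 mm; 23 mm above the bench when shut, about 36 mm when fully open. The roller reaches from x = 69 to 85 mm. The point moves with the clip.
- holder: Blue slide holder, 80 mm (x) by 33 mm (y), plate 8 mm thick, about 80 g, loose in the track with 1 mm play each side; axes as the stage's. Origin: centre of its underside. At its back (-x) end a push tab 6 mm thick, as wide as the holder, stands 24 mm above the underside (44 mm above the bench). It starts with its front 10 to 32 mm short of the roller.
- holder_front (a point): Middle of the lower front edge of the holder, 40 mm ahead (+x) of its origin; fully home it touches the end stop at the stage's x = +92 mm.
- holder_back (a point): Centre of the back face of the push tab, 40 mm behind (-x) the origin and 12 mm above the underside: the face to push on. It lies at the stage's x = +12 mm when fully home.
- spare_holder: Bystander: grey holder of the same shape, 80 x 33 mm, lying on the bench beside the stage. Origin: centre of underside. Leave alone.
- objective: Bystander: steel microscope objective standing on the bench, 32 mm across, 46 mm high. Origin: centre of underside. Leave alone.
- marker: Bystander: green marker with a yellow cap, 125 mm long, 13 mm thick, lying. Origin: under its middle. Leave alone.
- oil_bottle: Bystander: small amber bottle, 34 mm across, 75 mm high. Origin: centre of underside. Leave alone.
- tub: Bystander: white tub with blue lid, 100 mm across, 75 mm high. Origin: centre of underside. Leave alone.
- slide_box: Bystander: slide box with yellow lid, 100 x 90 x 35 mm. Origin: centre of underside. Leave alone.
- pen_cup: Bystander: black cup, 72 mm across, 95 mm high. Origin: centre of underside. Leave alone.
Things that resemble listed ones, but are neither listed nor needed, are in the scene too. There is more than one size of the stage; the job needs the larger.

How it is judged:
By the outcome, as a careful person would: the job done as asked, in the order asked, and still so for the second after the job is handed in, with the robot touching nothing.
It also fails if it takes over 35 s, if anything falls off the work surface, if the arm or the gripper's body presses on something with over 40 N, if the wrist force passes 120 N, or if a joint passes its speed limit or range.

## Working session

There is one attempt and no reset: what is moved stays moved. The work goes in short steps, Python scripts to look and compute and a shell command to move; the robot and the scene stay as the last step left them, time stands still between calls to the robot, and variables do not carry over. Pictures are saved under pics/ and viewed, and the job is handed in when it is done.

```bash
ls; mkdir -p pics; python3 - <<'E'
from workcell import bot
import cv2
for n in ["scene","side","wrist"]:
    im=bot.camera(n); cv2.imwrite(f"pics/{n}0.png",im[:,:,::-1])
    p=bot.camera_params(n); print(n,p)
print(bot.get_obs())
E
```

```text
pics
scene {'K': array([[467.43617079,   0.        , 272.77557119],
       [  0.        , 467.43617079, 215.98949346],
       [  0.        ,   0.        ,   1.        ]]), 'view': array([[ 0.67465209,  0.73803847,  0.0119911 , -0.39354953],
       [-0.60360965,  0.54227277,  0.58446183,  0.32999761],
       [ 0.42485286, -0.40154634,  0.8113326 , -1.64025912],
       [ 0.        ,  0.        ,  0.        ,  1.        ]])}
side {'K': array([[453.18846622,   0.        , 278.56942048],
       [  0.        , 453.18846622, 205.09186884],
       [  0.        ,   0.        ,   1.        ]]), 'view': array([[ 0.8343052 , -0.5511333 ,  0.01367198, -0.485056  ],
       [ 0.38881212,  0.60580303,  0.69413819, -0.26788366],
       [-0.3908452 , -0.57380726,  0.71971193, -1.17423567],
       [ 0.        ,  0.        ,  0.        ,  1.        ]])}
wrist {'K': array([[352.31294371,   0.        , 274.91436348],
       [  0.        , 352.31294371, 209.97437145],
       [  0.        ,   0.        ,   1.        ]]), 'view': array([[ 3.96402777e-01, -9.18076645e-01, -3.33766613e-04,
        -5.48950142e
[... 216 characters left out ...]
,  0.00000000e+00,
         1.00000000e+00]])}
{'time': 0.15, 'q': array([-6.66347690e+01,  5.00526700e+00,  1.00443107e+01,  9.50995830e+01,
        2.28188412e-03,  9.00010552e+01]), 'qd': array([-0.08519875,  0.03863995,  0.21678087, -0.04898021,  0.06153008,
       -0.06893124]), 'joint_efforts': array([-1.22775223e-04, -5.20761716e+01,  4.65044475e+01,  1.38795760e-02,
        5.52723964e-05, -1.26868875e-05]), 'ee_pos': array([ 0.21805422, -0.50470217,  0.20192733]), 'tcp_rot': array([-8.99977192e+01,  6.05392728e-02, -6.66358243e+01]), 'wrist_force': array([-0.4074393 ,  0.66175538,  0.42425092]), 'torque': array([ 0.00207859, -0.01620079,  0.03888128]), 'opening': 0.0855245154727167}
```

View pics/scene0.png

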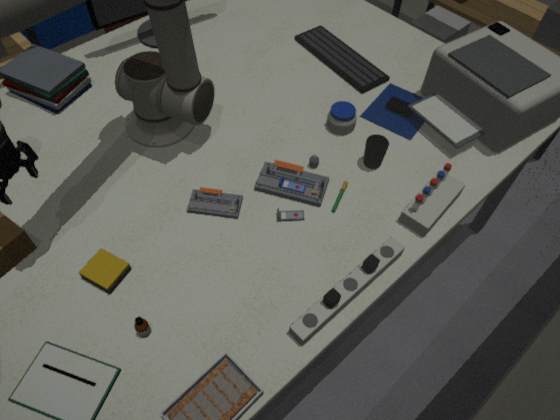

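View pics/side0.png

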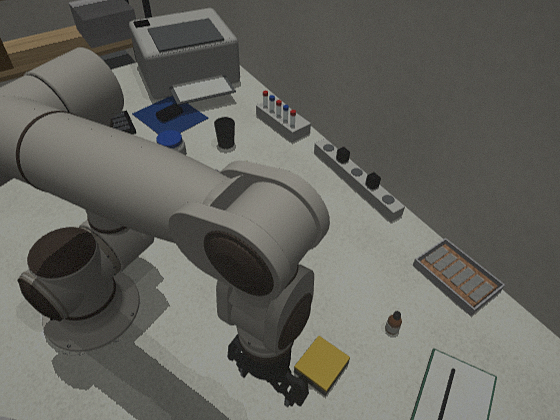

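View pics/wrist0.png

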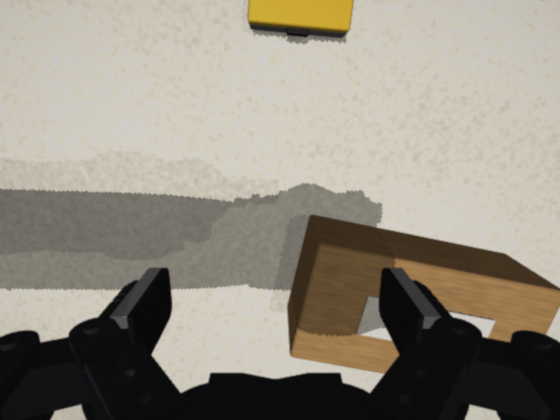

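Two stages show in the scene view: one at about (292,183), which looks larger, and one at about (215,203). Next I enlarge them and back-project.

```bash
cat > h.py <<'E'
import numpy as np, cv2
from workcell import bot
def ray(P,uv):
    K=P["K"];V=P["view"];R=V[:3,:3];t=V[:3,3]
    d=np.array([(uv[0]-K[0,2])/K[0,0],-(uv[1]-K[1,2])/K[1,1],-1.])
    return -R.T@t, R.T@d
def at(P,uv,z):
    c,d=ray(P,uv); return c+d*(z-c[2])/d[2]
def proj(P,X):
    X=np.atleast_2d(X);c=X@P["view"][:3,:3].T+P["view"][:3,3]
    return np.c_[P["K"][0,0]*c[:,0]/-c[:,2]+P["K"][0,2],P["K"][1,1]*-c[:,1]/-c[:,2]+P["K"][1,2]]
E
python3 - <<'E'
from h import *
im=cv2.imread("pics/scene0.png")
cv2.imwrite("pics/crop0.png",cv2.resize(im[140:240,170:360],None,fx=4.2,fy=4.2,interpolation=cv2.INTER_CUBIC))
P=bot.camera_params("scene")
for t in ["stage","holder","thumb_bar","spare_holder","objective","marker","tub","pen_cup"]:
    r=bot.trace("scene",t) 
    for d in r[:3]:
        m=d["mask"].astype(np.uint8); rect=cv2.minAreaRect(np.argwhere(m)[:,::-1].astype(np.float32))
        print(t,round(d["score"],2),np.round(d["xy"]),m.sum(),at(P,d["xy"],0.02).round(3))
E
```

```text
stage 0.92 [213. 204.] 1330 [ 0.421 -0.094  0.02 ]
stage 0.77 [291. 180.] 1879 [0.508 0.146 0.02 ]
stage 0.7 [144. 326.] 252 [ 0.609 -0.465  0.02 ]
holder 0.73 [294. 182.] 252 [0.521 0.148 0.02 ]
thumb_bar 0.63 [292. 167.] 360 [0.473 0.186 0.02 ]
thumb_bar 0.48 [215. 193.] 252 [ 0.391 -0.064  0.02 ]
thumb_bar 0.21 [339. 192.] 150 [0.644 0.22  0.02 ]
objective 0.42 [311. 161.] 98 [0.494 0.249 0.02 ]
objective 0.16 [289. 187.] 247 [0.526 0.119 0.02 ]
marker 0.68 [340. 194.] 138 [0.649 0.218 0.02 ]
tub 0.77 [336. 116.] 824 [0.404 0.465 0.02 ]
tub 0.48 [289. 188.] 236 [0.527 0.118 0.02 ]
pen_cup 0.7 [374. 148.] 660 [0.593 0.448 0.02 ]
```

View pics/crop0.png

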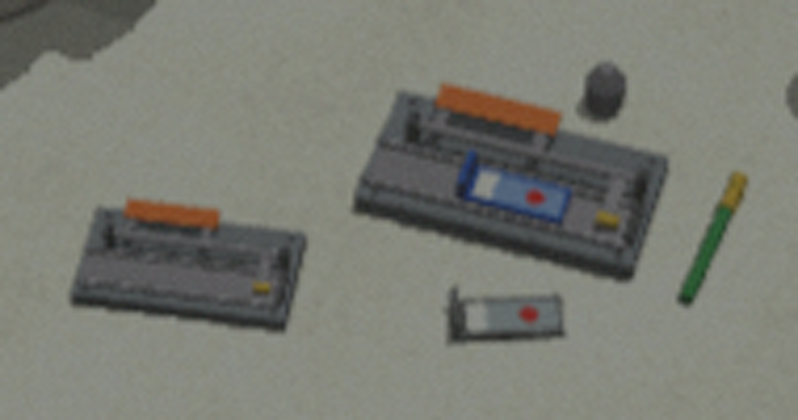

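```bash
python3 - <<'E'
from h import *
P=bot.camera_params("scene")
f=lambda u,v:(170+u/4.2,140+v/4.2)
for n,uv,z in [("BL",(397,95),.02),("BR",(665,157),.02),("FR",(636,258),.02),("FL",(357,195),.02),("sBL",(97,210),.016),("sBR",(304,235),.016),("spare",(507,318),.008)]:
    print(n,at(P,f(*uv),z).round(4))
Pw=bot.camera_params("wrist");V=Pw["view"]
print("wristcam",-V[:3,:3].T@V[:3,3], V[:3,:3].round(2))
from scipy.spatial.transform import Rotation as R
o=bot.get_obs();print(R.from_euler("xyz",o["tcp_rot"],degrees=True).as_matrix().round(2),o["time"])
E
```

```text
BL [0.3994 0.1318 0.02  ]
BR [0.58   0.2401 0.02  ]
FR [0.6322 0.155  0.02  ]
FL [0.4535 0.0437 0.02  ]
sBL [ 0.3343 -0.1058  0.016 ]
sBR [ 0.4536 -0.0078  0.016 ]
spare [0.6026 0.0551 0.008 ]
wristcam [ 0.28232505 -0.47619215  0.37417476] [[ 0.4  -0.92  0.  ]
 [ 0.88  0.38 -0.28]
 [ 0.25  0.11  0.96]]
[[ 0.4  -0.    0.92]
 [-0.92  0.    0.4 ]
 [-0.   -1.   -0.  ]] 0.55
```

```bash
python3 -m jog '[{"rotation":[0,0,1],"travel":[20,50,0],"jaw":1},{"rotation":[0,0,1],"travel":[20,50,0],"jaw":1},{"rotation":[0,0,1],"travel":[20,50,0],"jaw":1},{"rotation":[0,0,1],"travel":[20,50,0],"jaw":1},{"rotation":[0,0,1],"travel":[20,50,0],"jaw":1},{"rotation":[0,0,1],"travel":[20,50,0],"jaw":1},{"rotation":[0,0,1],"travel":[20,50,0],"jaw":1},{"rotation":[0,0,0.6],"travel":[20,50,0],"jaw":1}]'
python3 -m jog '[{"rotation":[0,0,0],"travel":[22,54,-8],"jaw":0.25},{"rotation":[0,0,0],"travel":[22,54,-8],"jaw":0.25},{"rotation":[0,0,0],"travel":[22,55,-8],"jaw":0.25},{"rotation":[0,0,0],"travel":[22,55,-8],"jaw":0.25},{"rotation":[0,0,0],"travel":[0,0,0],"jaw":0.25},{"rotation":[0,0,0],"travel":[0,0,0],"jaw":0.25}]'
python3 - <<'E'
from h import *
o=bot.get_obs();im=bot.camera("wrist");cv2.imwrite("pics/w1.png",im[:,:,::-1])
print(o["ee_pos"],o["tcp_rot"],o["opening"],o["wrist_force"],o["q"])
E
```

```text
time: 1.55
ee_pos: [0.3785, -0.1032, 0.2028]
tcp_rot: [-90.0, -0.0, -59.0]
wrist_force: [1.2, -0.1, -0.2]
opening: 0.0851
time: 2.3
ee_pos: [0.4659, 0.113, 0.1704]
tcp_rot: [-90.0, -0.0, -59.0]
wrist_force: [0.2, 0.5, -0.4]
opening: 0.0532
[0.46585718 0.11298385 0.17044765] [-9.00367762e+01 -2.46362781e-03 -5.89897978e+01] 0.053210536280313546 [ 0.17886697  0.46461365 -0.38275857] [ 1.36413865e+01 -5.18864663e+00 -3.63322147e+00  9.15897890e+01
 -1.33297785e-02  1.62631189e+02]
```

View pics/w1.png

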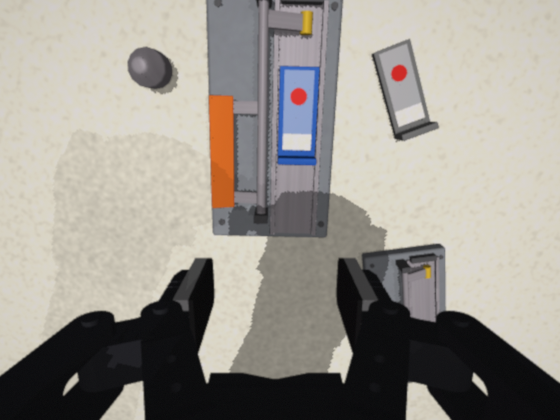

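The large stage has a blue holder in its track, with the tab near (297,160). Its orange bar is at (222,150) and its roller at (307,22). The small stage is at (405,275), the grey spare holder at (405,90) and the objective at (150,68).

```bash
python3 - <<'E'
from h import *
im=cv2.imread("pics/w1.png")
cv2.imwrite("pics/crop1.png",cv2.resize(im[0:120,190:350],None,fx=5,fy=5,interpolation=cv2.INTER_CUBIC))
cv2.imwrite("pics/crop2.png",cv2.resize(im[120:240,190:350],None,fx=5,fy=5,interpolation=cv2.INTER_CUBIC))
P=bot.camera_params("wrist"); np.savez("pw1.npz",K=P["K"],view=P["view"])
E
```

```text
(no output)
```

View pics/crop1.png

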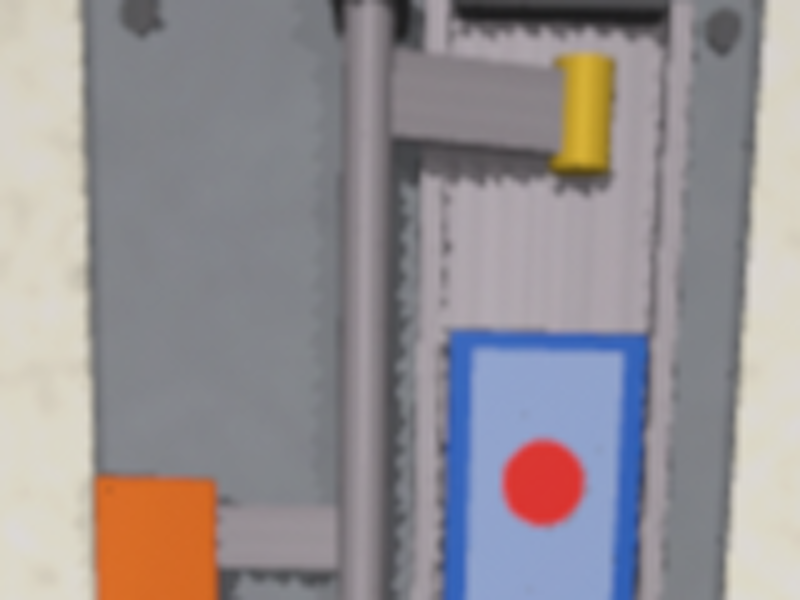

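View pics/crop2.png

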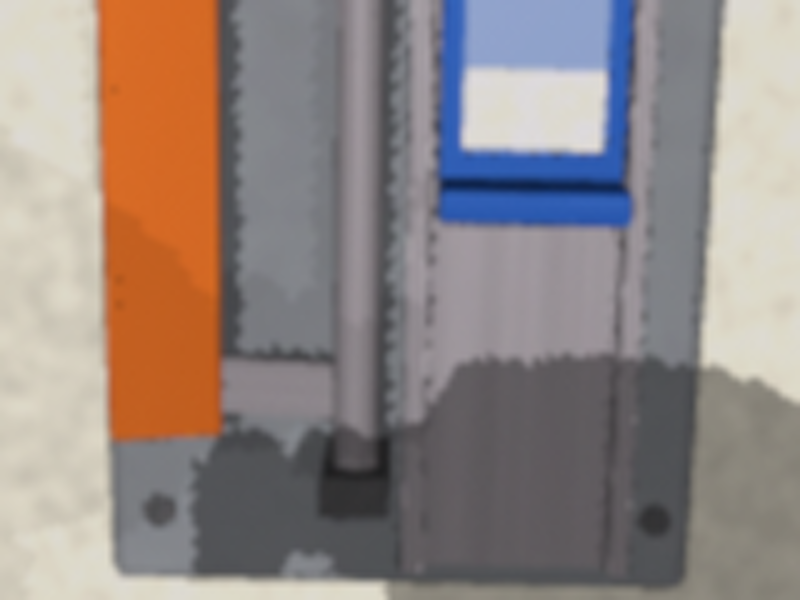

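```bash
cat > fit.py <<'E'
from h import *
from scipy.optimize import least_squares
P=dict(np.load("pw1.npz"))
a=lambda u,v:(190+u/5,v/5); b=lambda u,v:(190+u/5,120+v/5)
obs=[((-110,78,20),b(116,572)),((-110,-34,20),b(684,580)),((-75,72.5,44),b(112,440)),((-75,53.5,38),b(220,432)),((20,72.5,44),a(97,477)),((20,53.5,38),a(216,482)),((69,-4,28),a(580,172))]
X=np.array([o[0] for o in obs])/1e3;U=np.array([o[1] for o in obs])
def T(p,X):
    c,s=np.cos(p[2]),np.sin(p[2]); return X@np.array([[c,s,0],[-s,c,0],[0,0,1]])+[p[0],p[1],0]
r=least_squares(lambda p:(proj(P,T(p,X))-U).ravel(),[.53,.125,.54],loss="soft_l1")
p=r.x;print(p[:2],np.degrees(p[2]));print((proj(P,T(p,X))-U).round(1))
c,s=np.cos(p[2]),np.sin(p[2])
def st(w): d=np.array(w)[:2]-p[:2]; return np.array([c*d[0]+s*d[1],-s*d[0]+c*d[1]])*1e3
for n,uv,z in [("tabL",b(440,222),.044),("tabR",b(630,225),.044),("frL",a(450,335),.028),("frR",a(648,337),.028)]:
    print(n,st(at(P,uv,z)).round(1))
from workcell import bot
o=bot.get_obs();print("tcp stage",st(o["ee_pos"]).round(1),o["ee_pos"][2])
for q in [(-65,30),(-20,30)]: print(q,T(p,np.array([[q[0]/1e3,q[1]/1e3,0]])).round(4))
E
python3 fit.py
```

```text
[0.52642718 0.12709922] 29.692136596241113
[[-1.2  1.5]
 [ 0.2  2.2]
 [ 0.1  0.1]
 [ 0.9  0.3]
 [-0.1 -0.8]
 [ 0.5 -1. ]
 [-0.7 -0.3]]
tabL [-35.2  15.8]
tabR [-35.  -16.5]
frL [43.6 15.9]
frR [ 44.1 -17.1]
tcp stage [-59.8  17.2] 0.17077921849881722
(-65, 30) [[0.4551 0.121  0.    ]]
(-20, 30) [[0.4942 0.1433 0.    ]]
```

```bash
python3 -m jog '[{"rotation":[0,0,-0.7],"travel":[-2,6,0],"jaw":0.25},{"rotation":[0,0,-0.6],"travel":[-2,6,0],"jaw":0.25},{"rotation":[0,0,0],"travel":[0,0,-30],"jaw":0.25},{"rotation":[0,0,0],"travel":[0,0,-30],"jaw":0.25},{"rotation":[0,0,0],"travel":[0,0,-30],"jaw":0.25},{"rotation":[0,0,0],"travel":[0,0,-20],"jaw":0.25},{"rotation":[0,0,0],"travel":[0,0,-5],"jaw":0.25},{"rotation":[0,0,0],"travel":[0,0,0],"jaw":0.25}]'
python3 - <<'E'
from h import *
for n in ["wrist","scene"]:
    im=bot.camera(n)
    if n=="scene": im=cv2.resize(im[130:230,230:350],None,fx=5,fy=5,interpolation=cv2.INTER_CUBIC)
    cv2.imwrite(f"pics/{n}2.png",im[:,:,::-1])
E
python3 fit.py | grep tcp
```

```text
time: 3.35
ee_pos: [0.4622, 0.1251, 0.056]
tcp_rot: [-90.0, -0.0, -60.4]
wrist_force: [-0.2, -0.6, 0.1]
opening: 0.0534
tcp stage [-56.3  29.9] 0.056570838801283815
```

View pics/wrist2.png

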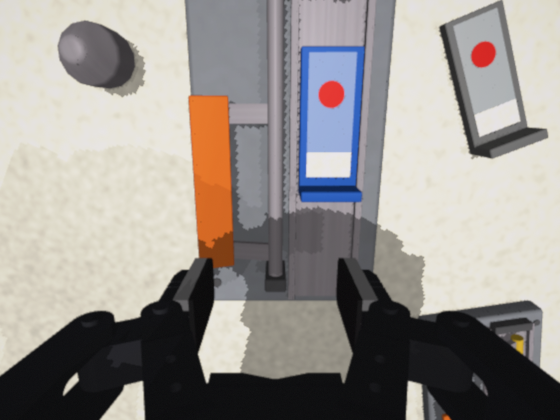

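View pics/scene2.png

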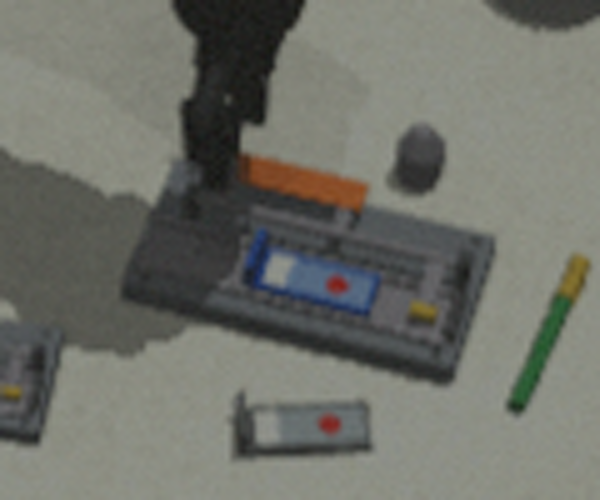

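```bash
cat >> fit.py <<'E'
print("---")
Pn=bot.camera_params("wrist")
for q in [(-46,57,56),(-46,57,62),(-46,3,56),(-75,53.5,38),(-75,72.5,44),(-36,16.5,44),(-36,-16.5,44),(-36,-16.5,28),(-110,78,20),(-110,-34,20)]: print(q,proj(Pn,T(p,np.array([q])/1e3)).round(0))
E
python3 fit.py | sed -n '/---/,$p'
```

```text
---
(-46, 57, 56) [[224. 229.]]
(-46, 57, 62) [[222. 233.]]
(-46, 3, 56) [[329. 229.]]
(-75, 53.5, 38) [[236. 266.]]
(-75, 72.5, 44) [[202. 270.]]
(-36, 16.5, 44) [[301. 204.]]
(-36, -16.5, 44) [[362. 204.]]
(-36, -16.5, 28) [[355. 197.]]
(-110, 78, 20) [[204. 303.]]
(-110, -34, 20) [[372. 302.]]
```

```bash
cat >> fit.py <<'E'
print("===")
Pn=bot.camera_params("scene")
for x,y in [(-56,63),(-56,-3)]:
  for z in (44,56,62,75,90): print(x,y,z,((proj(Pn,T(p,np.array([[x,y,z]])/1e3))-[230,130])*5).round(0))
im=bot.camera("scene")
cv2.imwrite("pics/s3.png",cv2.resize(im[130:190,230:310],None,fx=10,fy=10,interpolation=cv2.INTER_CUBIC)[:,:,::-1])
E
python3 fit.py | sed -n '/===/,$p'
```

```text
===
-56 63 44 [[249. 161.]]
-56 63 56 [[249. 148.]]
-56 63 62 [[249. 142.]]
-56 63 75 [[250. 128.]]
-56 63 90 [[250. 111.]]
-56 -3 44 [[217. 237.]]
-56 -3 56 [[217. 224.]]
-56 -3 62 [[217. 218.]]
-56 -3 75 [[217. 204.]]
-56 -3 90 [[218. 187.]]
```

View pics/s3.png

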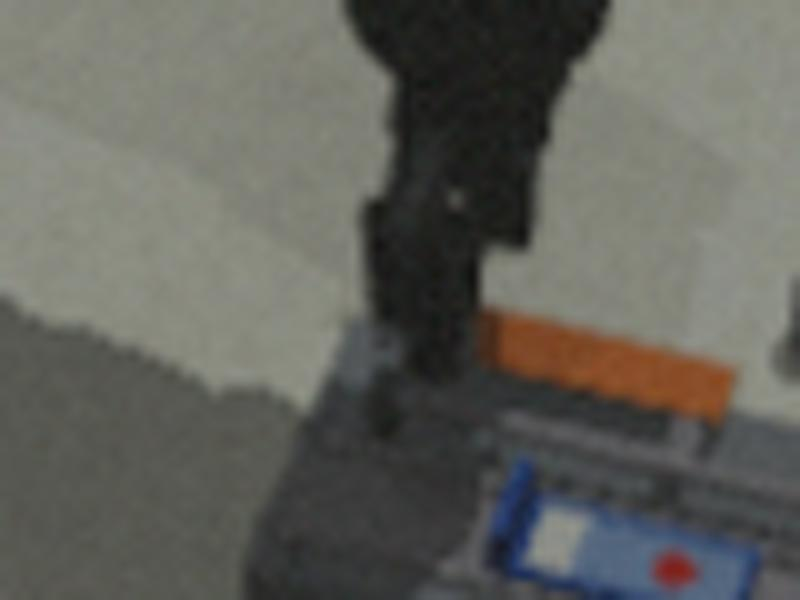

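The wrist and scene views agree that the fingertips are about 30 mm above the reported TCP height at this opening. I'll go down in small steps and watch the force.

```bash
python3 -m jog '[{"rotation":[0,0,0],"travel":[0,0,-5],"jaw":0.25},{"rotation":[0,0,0],"travel":[0,0,-5],"jaw":0.25},{"rotation":[0,0,0],"travel":[0,0,-5],"jaw":0.25},{"rotation":[0,0,0],"travel":[0,0,0],"jaw":0.25}]'
python3 - <<'E'
from h import *
im=bot.camera("wrist");cv2.imwrite("pics/w4.png",im[:,:,::-1])
im=bot.camera("scene");cv2.imwrite("pics/s4.png",cv2.resize(im[130:190,230:310],None,fx=10,fy=10,interpolation=cv2.INTER_CUBIC)[:,:,::-1])
print(bot.get_obs()["wrist_force"],bot.get_obs()["time"])
E
```

```text
time: 4.0
ee_pos: [0.4618, 0.125, 0.0399]
tcp_rot: [-90.0, 0.0, -60.3]
wrist_force: [-0.1, -0.5, 0.7]
opening: 0.0536
[-0.0199358   0.14818223 -0.21886116] 4.1
```

View pics/w4.png

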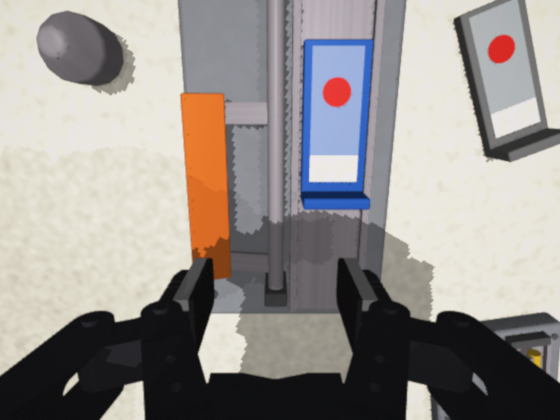

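View pics/s4.png

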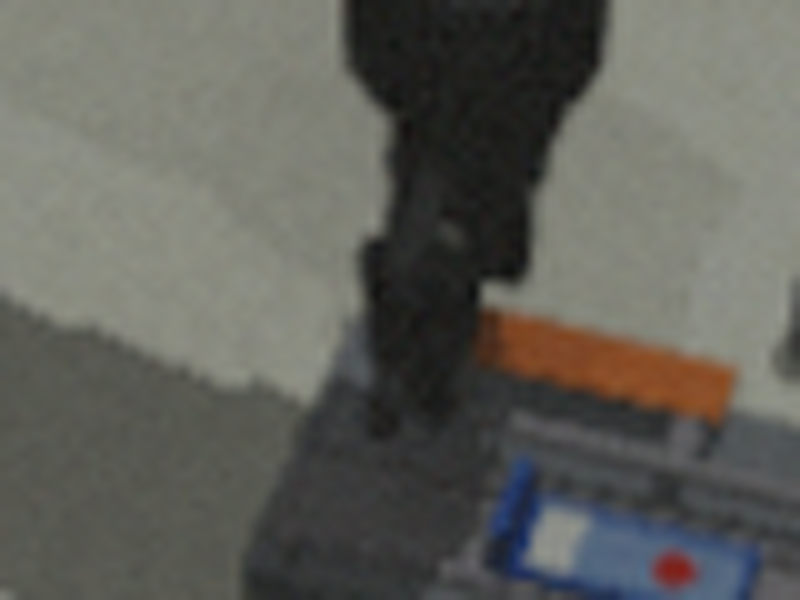

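```bash
python3 -m jog '[{"rotation":[0,0,0],"travel":[0,0,-8],"jaw":0.25},{"rotation":[0,0,0],"travel":[0,0,-8],"jaw":0.25},{"rotation":[0,0,0],"travel":[0,0,-5],"jaw":0.25},{"rotation":[0,0,0],"travel":[0,0,0],"jaw":0.25}]'
python3 -m jog '[{"rotation":[0,0,0],"travel":[0,0,-4],"jaw":0.25},{"rotation":[0,0,0],"travel":[0,0,-3],"jaw":0.25},{"rotation":[0,0,0],"travel":[0,0,0],"jaw":0.25}]'
python3 - <<'E'
from h import *
im=bot.camera("wrist");cv2.imwrite("pics/w5.png",im[:,:,::-1])
im=bot.camera("scene");cv2.imwrite("pics/s5.png",cv2.resize(im[130:190,230:350],None,fx=6.6,fy=6.6,interpolation=cv2.INTER_CUBIC)[:,:,::-1])
for i in range(1): print(bot.get_obs()["wrist_force"],bot.get_obs()["time"])
E
```

```text
time: 4.6
ee_pos: [0.4617, 0.125, 0.0189]
tcp_rot: [-90.1, 0.0, -60.3]
wrist_force: [-0.5, -0.4, -0.2]
opening: 0.0534
time: 4.97
ee_pos: [0.462, 0.1251, 0.0123]
tcp_rot: [-90.0, 0.0, -60.3]
wrist_force: [-0.1, -0.3, -0.6]
opening: 0.0534
[-0.42001164 -0.1440169  -1.09143203] 5.075
```

View pics/w5.png

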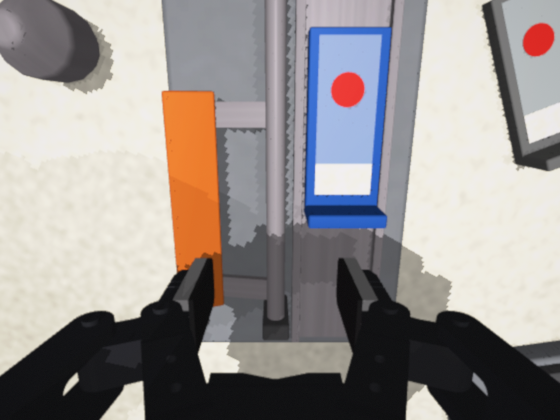

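View pics/s5.png

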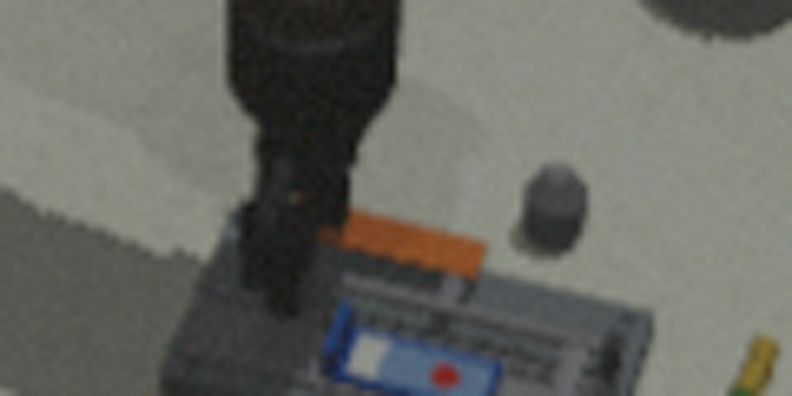

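```bash
python3 -m jog '[{"rotation":[0,0,0],"travel":[0,0,-3],"jaw":0.25},{"rotation":[0,0,0],"travel":[0,0,-2],"jaw":0.25},{"rotation":[0,0,0],"travel":[0,0,0],"jaw":0.25}]'
python3 -m jog '[{"rotation":[0,0,0],"travel":[0,0,-2],"jaw":0.25},{"rotation":[0,0,0],"travel":[0,0,-2],"jaw":0.25},{"rotation":[0,0,0],"travel":[0,0,0],"jaw":0.25}]'
python3 - <<'E'
from h import *
im=bot.camera("wrist");cv2.imwrite("pics/w6.png",im[:,:,::-1])
im=bot.camera("scene");cv2.imwrite("pics/s6.png",cv2.resize(im[130:190,230:350],None,fx=6.6,fy=6.6,interpolation=cv2.INTER_CUBIC)[:,:,::-1])
o=bot.get_obs();print(o["wrist_force"],o["torque"],o["time"])
E
```

```text
time: 5.45
ee_pos: [0.4623, 0.1252, 0.0076]
tcp_rot: [-90.0, -0.0, -60.3]
wrist_force: [0.2, -0.2, 2.6]
opening: 0.0531
time: 5.82
ee_pos: [0.4623, 0.125, 0.0035]
tcp_rot: [-90.0, -0.0, -60.3]
wrist_force: [0.9, -1.0, 3.1]
opening: 0.0531
[ 0.09459423 -0.4627023   3.20612746] [-0.08809296 -0.14775848 -0.02981709] 5.925
```

View pics/w6.png

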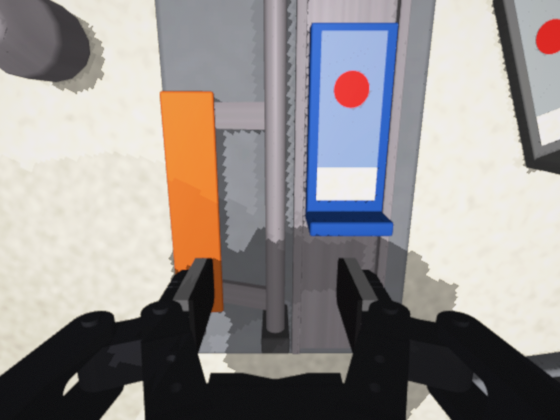

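View pics/s6.png

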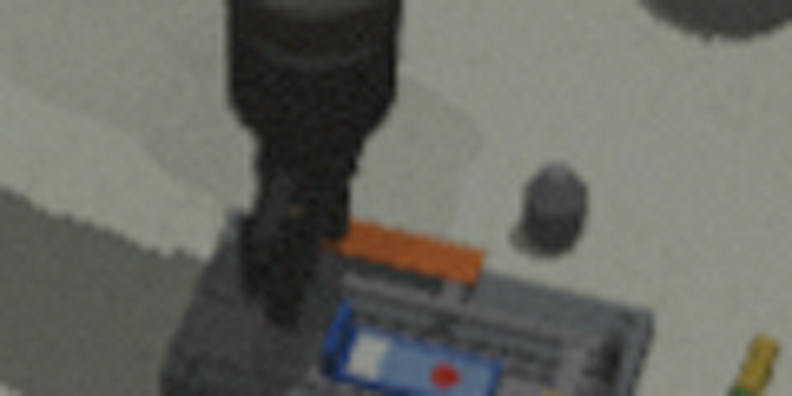

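```bash
python3 -m jog '[{"rotation":[0,0,0],"travel":[0,0,-2],"jaw":0.25},{"rotation":[0,0,0],"travel":[0,0,-2],"jaw":0.25},{"rotation":[0,0,0],"travel":[0,0,0],"jaw":0.25}]'
python3 -m jog '[{"rotation":[0,0,0],"travel":[0,0,-1],"jaw":0.25},{"rotation":[0,0,0],"travel":[0,0,-1],"jaw":0.25},{"rotation":[0,0,0],"travel":[0,0,0],"jaw":0.25}]'
python3 - <<'E'
from h import *
im=bot.camera("wrist");cv2.imwrite("pics/w7.png",im[:,:,::-1])
im=bot.camera("scene");cv2.imwrite("pics/s7.png",cv2.resize(im[130:200,230:350],None,fx=6.6,fy=6.6,interpolation=cv2.INTER_CUBIC)[:,:,::-1])
o=bot.get_obs();print(o["wrist_force"],o["torque"],o["time"])
P=bot.camera_params("scene")
E
python3 fit.py | grep tcp
```

```text
time: 6.3
ee_pos: [0.4625, 0.1248, -0.0004]
tcp_rot: [-90.0, -0.0, -60.4]
wrist_force: [1.6, -3.1, 5.0]
opening: 0.0534
time: 6.68
ee_pos: [0.4626, 0.1248, -0.0022]
tcp_rot: [-90.0, -0.1, -60.4]
wrist_force: [1.1, -4.0, 7.1]
opening: 0.0533
[ 2.98825865 -4.91452845  6.57841943] [-0.78379607 -0.25783645 -0.02154072] 6.775
tcp stage [-56.6  29.6] -0.002139674677109689
```

View pics/w7.png

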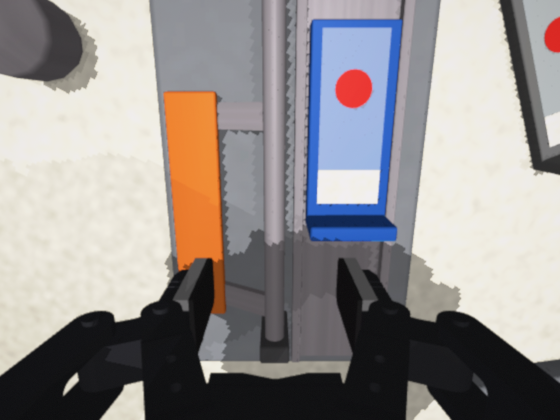

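View pics/s7.png

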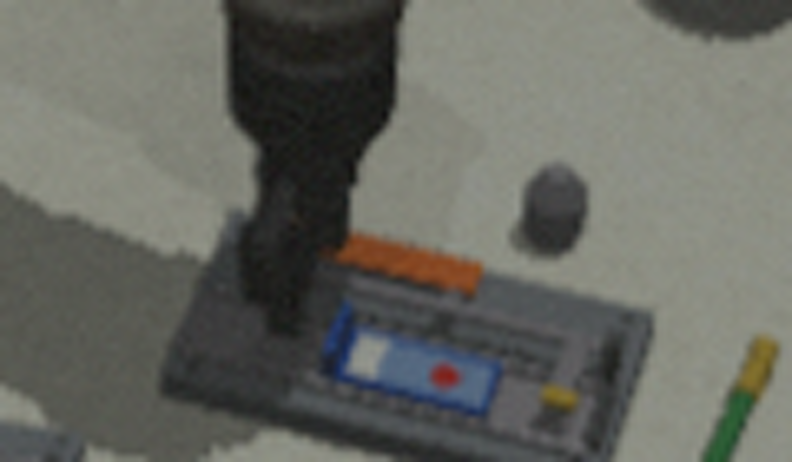

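```bash
cat > ang.py <<'E'
import sys,io,contextlib
with contextlib.redirect_stdout(io.StringIO()):
    from fit import *
def bar(th,off,x):  # point on bar top; off across; rotate about shaft (30,40)
    y0=63+off*np.cos(.3); z0=41+off*np.sin(.3)
    dy,dz=y0-30,z0-40
    return (x,30+dy*np.cos(th)+dz*np.sin(th),40-dy*np.sin(th)+dz*np.cos(th))
if __name__=="__main__":
    Pw=bot.camera_params("wrist")
    for th in (0,.1,.2,.25,.3,.35,.4):
        print(th,*[proj(Pw,T(p,np.array([bar(th,o,20)])/1e3)).round(1)[0] for o in (10,-10)],np.round(bar(th,0,20),1))
E
python3 ang.py
python3 - <<'E'
import cv2
im=cv2.imread("pics/w7.png");cv2.imwrite("pics/w7c.png",cv2.resize(im[70:190,140:300],None,fx=5,fy=5,interpolation=cv2.INTER_CUBIC))
E
```

```text
0 [150.   89.2] [209.7  90. ] [20. 63. 41.]
0.1 [153.7  89.8] [211.7  90.4] [20.  62.9 37.7]
0.2 [158.2  90.4] [214.3  90.7] [20.  62.5 34.4]
0.25 [160.8  90.7] [215.8  90.8] [20.  62.2 32.8]
0.3 [163.6  91. ] [217.3  91. ] [20.  61.8 31.2]
0.35 [166.6  91.3] [219.   91.1] [20.  61.3 29.6]
0.4 [169.7  91.5] [220.8  91.2] [20.  60.8 28.1]
```

View pics/w7c.png

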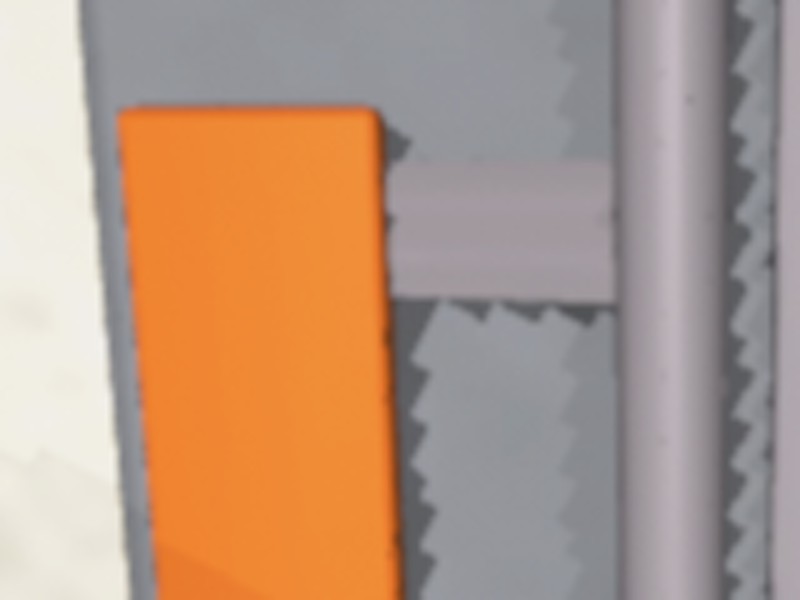

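Clip angle from the bar's corners is about 0.27 rad, so it is open. I relieve the sideways drag slightly, then start pushing.

```bash
python3 -m jog '[{"rotation":[0,0,0],"travel":[0.5,-0.9,0],"jaw":0.25},{"rotation":[0,0,0],"travel":[3.5,2,-0.3],"jaw":0.25},{"rotation":[0,0,0],"travel":[3.5,2,0],"jaw":0.25},{"rotation":[0,0,0],"travel":[0,0,0],"jaw":0.25}]'
python3 - <<'E'
from h import *
im=bot.camera("wrist");cv2.imwrite("pics/w8.png",im[:,:,::-1])
o=bot.get_obs();print(o["wrist_force"],o["torque"],o["time"])
E
python3 ang.py
```

```text
time: 7.38
ee_pos: [0.469, 0.1284, -0.0031]
tcp_rot: [-90.1, 0.1, -60.3]
wrist_force: [-2.0, -0.9, 5.6]
opening: 0.0535
[-2.33369289 -0.43668746  5.71995077] [-0.02025861  0.48638098  0.04308836] 7.425
0 [151.2 111.9] [210.3 111.7] [20. 63. 41.]
0.1 [154.8 111.8] [212.3 111.7] [20.  62.9 37.7]
0.2 [159.3 111.7] [214.8 111.6] [20.  62.5 34.4]
0.25 [161.9 111.6] [216.3 111.6] [20.  62.2 32.8]
0.3 [164.6 111.6] [217.9 111.5] [20.  61.8 31.2]
0.35 [167.5 111.5] [219.5 111.5] [20.  61.3 29.6]
0.4 [170.6 111.5] [221.3 111.5] [20.  60.8 28.1]
```

View pics/w8.png

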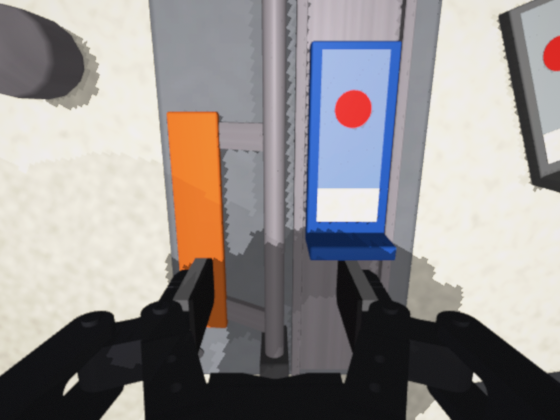

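```bash
python3 -m jog '[{"rotation":[0,0,0],"travel":[3.5,2,0],"jaw":0.25},{"rotation":[0,0,0],"travel":[3.5,2,0],"jaw":0.25},{"rotation":[0,0,0],"travel":[3.5,2,0],"jaw":0.25},{"rotation":[0,0,0],"travel":[3.5,2,0],"jaw":0.25},{"rotation":[0,0,0],"travel":[0,0,0],"jaw":0.25}]'
python3 - <<'E'
from h import *
im=bot.camera("wrist");cv2.imwrite("pics/w9.png",im[:,:,::-1])
o=bot.get_obs();print(o["wrist_force"],o["torque"],o["time"])
E
python3 ang.py; python3 fit.py | grep tcp
```

```text
time: 8.1
ee_pos: [0.4828, 0.1364, -0.0032]
tcp_rot: [-90.1, 0.1, -60.3]
wrist_force: [-2.3, -0.7, 5.4]
opening: 0.0535
[-1.47758114  0.72570632  5.1592712 ] [-0.01157296  0.55312587  0.04352157] 8.15
0 [155.8 159.1] [212.7 156.9] [20. 63. 41.]
0.1 [159.1 157.5] [214.6 156. ] [20.  62.9 37.7]
0.2 [163.3 155.9] [217.  155.2] [20.  62.5 34.4]
0.25 [165.7 155.2] [218.4 154.9] [20.  62.2 32.8]
0.3 [168.4 154.5] [219.9 154.5] [20.  61.8 31.2]
0.35 [171.1 153.8] [221.5 154.1] [20.  61.3 29.6]
0.4 [174.1 153.2] [223.2 153.8] [20.  60.8 28.1]
tcp stage [-33.2  29.7] -0.0031166455948296937
```

View pics/w9.png

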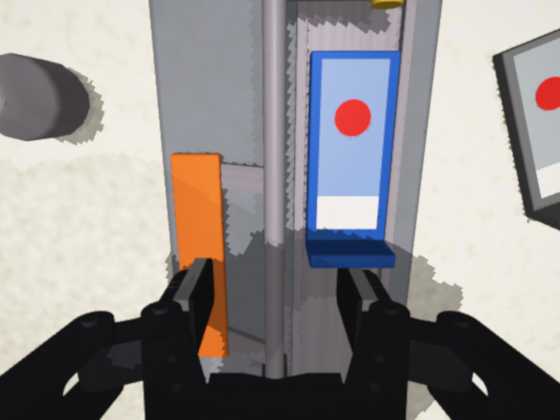

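```bash
python3 -m jog '[{"rotation":[0,0,0],"travel":[3.5,2,0],"jaw":0.25},{"rotation":[0,0,0],"travel":[3.5,2,0],"jaw":0.25},{"rotation":[0,0,0],"travel":[3.5,2,0],"jaw":0.25},{"rotation":[0,0,0],"travel":[3.5,2,0],"jaw":0.25},{"rotation":[0,0,0],"travel":[3.5,2,0],"jaw":0.25},{"rotation":[0,0,0],"travel":[3.5,2,0],"jaw":0.25},{"rotation":[0,0,0],"travel":[0,0,0],"jaw":0.25}]'
python3 - <<'E'
from h import *
im=bot.camera("wrist");cv2.imwrite("pics/w10.png",im[:,:,::-1])
im=bot.camera("scene");cv2.imwrite("pics/s10.png",cv2.resize(im[130:200,230:350],None,fx=6.6,fy=6.6,interpolation=cv2.INTER_CUBIC)[:,:,::-1])
o=bot.get_obs();print(o["wrist_force"],o["torque"],o["time"])
E
python3 ang.py; python3 fit.py | grep tcp
```

```text
time: 9.12
ee_pos: [0.5038, 0.1484, -0.0032]
tcp_rot: [-90.1, 0.1, -60.3]
wrist_force: [-1.8, -0.4, 5.9]
opening: 0.0532
[-1.67410559 -0.32019954  4.29095104] [0.07952013 0.55481054 0.11516358] 9.225
0 [162. 224.] [215.8 219.1] [20. 63. 41.]
0.1 [164.9 220.4] [217.6 217.3] [20.  62.9 37.7]
0.2 [168.8 217.1] [219.8 215.6] [20.  62.5 34.4]
0.25 [171.  215.6] [221.1 214.8] [20.  62.2 32.8]
0.3 [173.4 214. ] [222.5 214. ] [20.  61.8 31.2]
0.35 [176.  212.6] [224.1 213.3] [20.  61.3 29.6]
0.4 [178.8 211.2] [225.7 212.5] [20.  60.8 28.1]
tcp stage [-9.1 29.7] -0.0031217681513827436
```

View pics/w10.png

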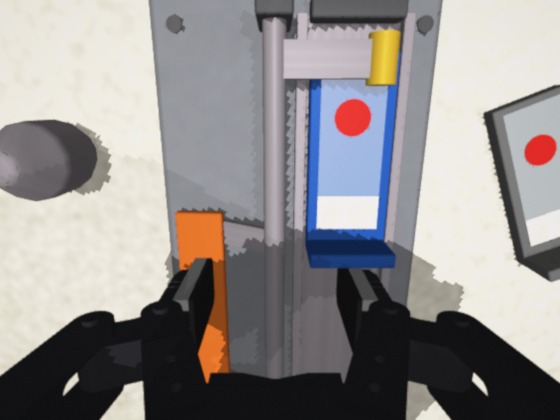

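View pics/s10.png

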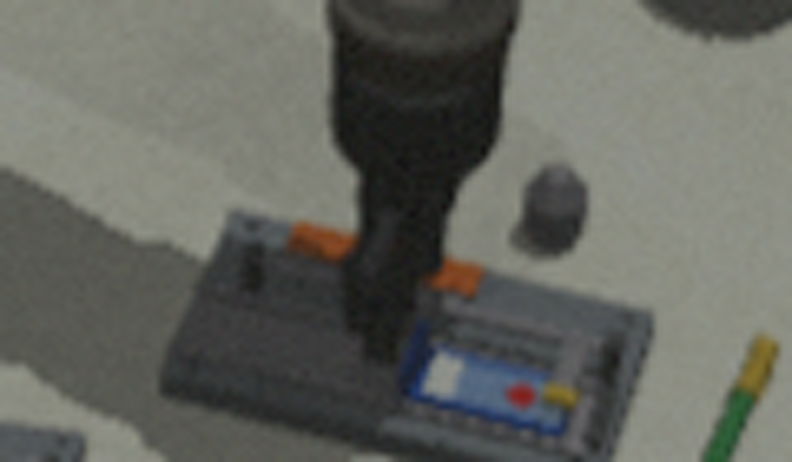

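The holder is passing under the raised roller. Next, the last stretch in small steps.

```bash
python3 - <<'E'
import io,contextlib
with contextlib.redirect_stdout(io.StringIO()):
    from fit import *
Pw=bot.camera_params("wrist")
for uv in [(307,267),(393,267)]: print(st(at(Pw,uv,.044)).round(1))
E
python3 -m jog '[{"rotation":[0,0,0],"travel":[3.5,2,0],"jaw":0.25},{"rotation":[0,0,0],"travel":[2.6,1.5,0],"jaw":0.25},{"rotation":[0,0,0],"travel":[0,0,0],"jaw":0.25}]'
python3 -m jog '[{"rotation":[0,0,0],"travel":[1.7,1,0],"jaw":0.25},{"rotation":[0,0,0],"travel":[0,0,0],"jaw":0.25}]'
python3 -m jog '[{"rotation":[0,0,0],"travel":[0.9,0.5,0],"jaw":0.25},{"rotation":[0,0,0],"travel":[0,0,0],"jaw":0.25}]'
```

```text
[ 2.5 18.1]
[  2.5 -15.1]
time: 9.75
ee_pos: [0.5098, 0.1518, -0.0032]
tcp_rot: [-90.1, 0.1, -60.3]
wrist_force: [-3.1, -1.3, 5.2]
opening: 0.0538
time: 10.0
ee_pos: [0.5114, 0.1528, -0.0032]
tcp_rot: [-90.1, 0.1, -60.3]
wrist_force: [-2.5, -1.3, 5.2]
opening: 0.0533
time: 10.25
ee_pos: [0.5122, 0.1532, -0.0032]
tcp_rot: [-90.1, 0.1, -60.3]
wrist_force: [-3.3, -1.5, 5.4]
opening: 0.0533
```

```bash
python3 -m jog '[{"rotation":[0,0,0],"travel":[0.9,0.5,0],"jaw":0.25},{"rotation":[0,0,0],"travel":[0,0,0],"jaw":0.25}]'
python3 - <<'E'
from h import *
im=bot.camera("wrist");cv2.imwrite("pics/w11.png",im[:,:,::-1])
cv2.imwrite("pics/w11c.png",cv2.resize(im[0:150,240:440],None,fx=4,fy=4,interpolation=cv2.INTER_CUBIC)[:,:,::-1])
o=bot.get_obs();print(o["wrist_force"],o["torque"],o["time"])
E
python3 ang.py; python3 fit.py | grep tcp
```

```text
time: 10.5
ee_pos: [0.5127, 0.1535, -0.0033]
tcp_rot: [-90.2, 0.1, -60.3]
wrist_force: [-5.5, -2.6, 6.5]
opening: 0.0533
[-4.74428253 -2.78072988  7.11082594] [-0.41173609  1.14077528 -0.00599194] 10.55
0 [164.2 249.9] [217. 244.] [20. 63. 41.]
0.1 [167.1 245.6] [218.7 241.9] [20.  62.9 37.7]
0.2 [170.8 241.6] [220.8 239.8] [20.  62.5 34.4]
0.25 [172.9 239.7] [222.1 238.8] [20.  62.2 32.8]
0.3 [175.3 237.9] [223.5 237.9] [20.  61.8 31.2]
0.35 [177.8 236.1] [225. 237.] [20.  61.3 29.6]
0.4 [180.5 234.5] [226.6 236.1] [20.  60.8 28.1]
tcp stage [ 1.1 29.8] -0.003282586614806522
```

View pics/w11.png

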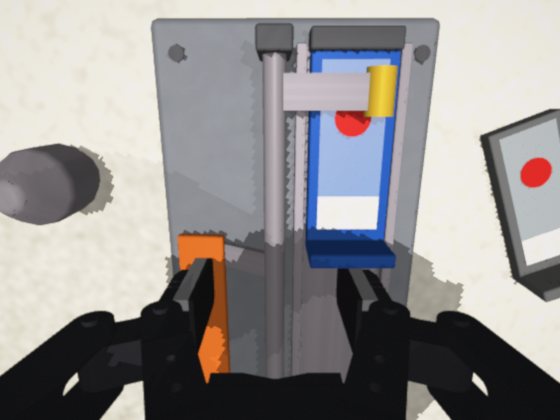

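View pics/w11c.png

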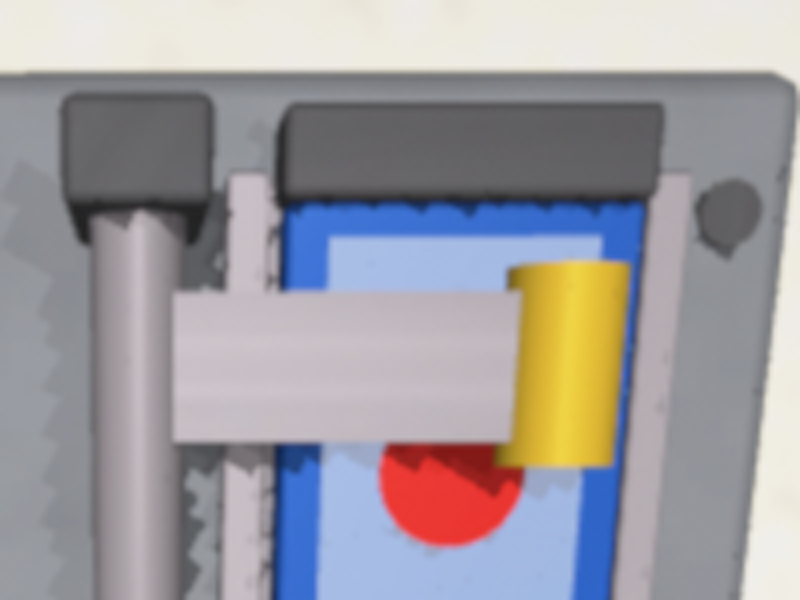

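The holder touches the end stop and the push force is rising. One more small press, then back off about 4 mm with the bar still down and check.

```bash
python3 -m jog '[{"rotation":[0,0,0],"travel":[0.9,0.5,0],"jaw":0.25},{"rotation":[0,0,0],"travel":[0,0,0],"jaw":0.25}]'
python3 -m jog '[{"rotation":[0,0,0],"travel":[-1.7,-1,0],"jaw":0.25},{"rotation":[0,0,0],"travel":[-1.7,-1,0],"jaw":0.25},{"rotation":[0,0,0],"travel":[-1.7,-1,0],"jaw":0.25},{"rotation":[0,0,0],"travel":[0,0,0],"jaw":0.25}]'
python3 - <<'E'
from h import *
im=bot.camera("wrist");
cv2.imwrite("pics/w12.png",cv2.resize(im[0:300,220:480],None,fx=2,fy=2,interpolation=cv2.INTER_CUBIC)[:,:,::-1])
E
```

```text
time: 10.9
ee_pos: [0.5126, 0.1535, -0.0033]
tcp_rot: [-90.3, 0.1, -60.3]
wrist_force: [-10.7, -4.3, 11.2]
opening: 0.0529
time: 11.4
ee_pos: [0.5103, 0.1514, -0.0026]
tcp_rot: [-89.9, 0.0, -60.3]
wrist_force: [2.3, 2.2, 4.5]
opening: 0.0532
```

View pics/w12.png

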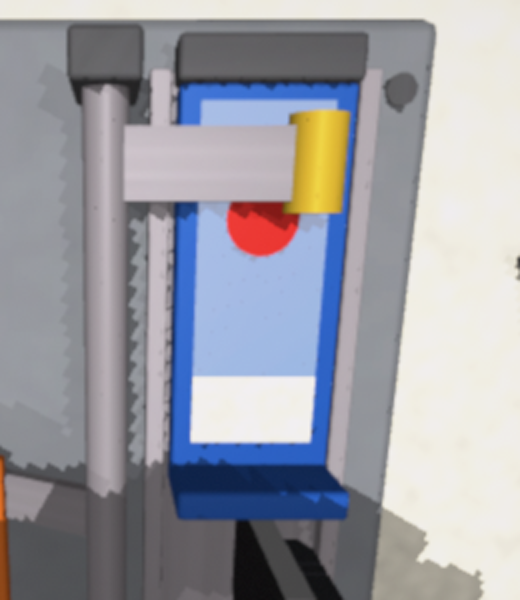

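```bash
python3 -m jog '[{"rotation":[0,0,0],"travel":[0,0,-0.5],"jaw":0.25},{"rotation":[0,0,0],"travel":[0,0,3],"jaw":0.25},{"rotation":[0,0,0],"travel":[0,0,3],"jaw":0.25},{"rotation":[0,0,0],"travel":[0,0,3],"jaw":0.25},{"rotation":[0,0,0],"travel":[0,0,5],"jaw":0.25},{"rotation":[0,0,0],"travel":[0,0,10],"jaw":0.25},{"rotation":[0,0,0],"travel":[0,0,25],"jaw":0.25},{"rotation":[0,0,0],"travel":[0,0,30],"jaw":0.25}]'
python3 -m jog '[{"rotation":[0,0,0],"travel":[-20,-12,25],"jaw":0.25},{"rotation":[0,0,0],"travel":[-20,-12,25],"jaw":0.25},{"rotation":[0,0,0],"travel":[-10,-5,0],"jaw":0.25},{"rotation":[0,0,0],"travel":[0,0,0],"jaw":0.25}]'
python3 - <<'E'
from h import *
im=bot.camera("wrist");cv2.imwrite("pics/w13.png",im[:,:,::-1])
P=bot.camera_params("wrist"); np.savez("pw13.npz",K=P["K"],view=P["view"])
cv2.imwrite("pics/w13c.png",cv2.resize(im[0:200,190:380],None,fx=3,fy=3,interpolation=cv2.INTER_CUBIC)[:,:,::-1])
im=bot.camera("scene");cv2.imwrite("pics/s13.png",cv2.resize(im[130:230,230:360],None,fx=5,fy=5,interpolation=cv2.INTER_CUBIC)[:,:,::-1])
E
```

```text
time: 12.45
ee_pos: [0.5096, 0.151, 0.0765]
tcp_rot: [-90.1, 0.0, -60.3]
wrist_force: [0.1, 0.2, -0.7]
opening: 0.0534
time: 12.95
ee_pos: [0.4598, 0.122, 0.1254]
tcp_rot: [-90.0, -0.0, -60.4]
wrist_force: [-0.8, -0.2, 0.6]
opening: 0.0532
```

View pics/w13.png

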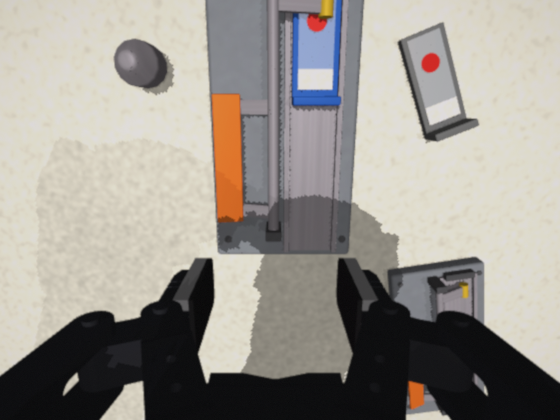

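View pics/w13c.png

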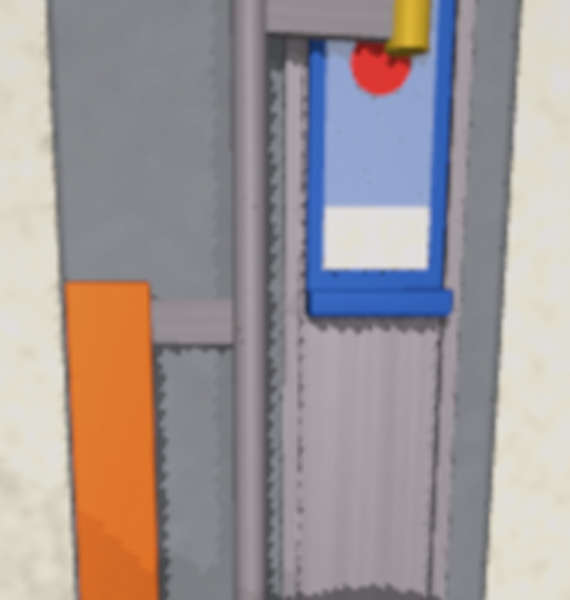

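View pics/s13.png

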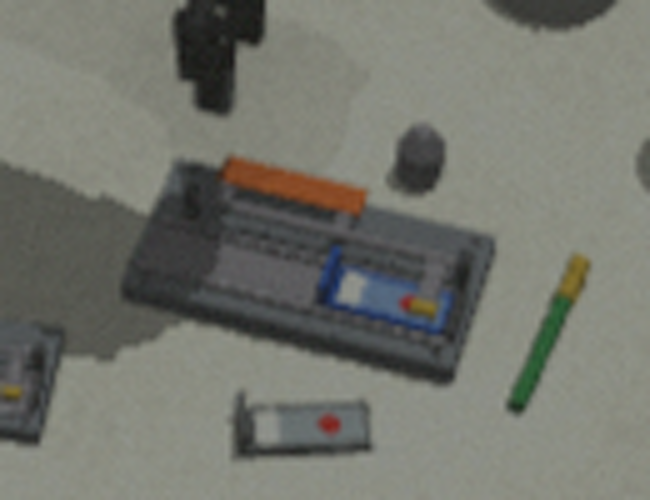

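```bash
python3 - <<'E'
import io,contextlib
with contextlib.redirect_stdout(io.StringIO()):
    from fit import *
Q=dict(np.load("pw13.npz"))
for uv in [(190+308/3,315/3),(190+452/3,316/3)]: print(st(at(Q,uv,.044)).round(1))
for q in [(-110,78,20),(-110,-34,20)]: print(proj(Q,T(p,np.array([q])/1e3)).round(0))
E
python3 -m jog '[{"rotation":[0,0,0],"travel":[35,20,5],"jaw":0.25},{"rotation":[0,0,0],"travel":[35,20,5],"jaw":0.25},{"rotation":[0,0,0],"travel":[0,0,0],"jaw":0.25},{"rotation":[0,0,0],"travel":[0,0,0],"jaw":0.25}]'
python3 - <<'E'
from h import *
im=bot.camera("wrist")
cv2.imwrite("pics/w14.png",cv2.resize(im[0:200,200:400],None,fx=3,fy=3,interpolation=cv2.INTER_CUBIC)[:,:,::-1])
E
```

```text
[12.3 17.1]
[ 12.1 -15.9]
[[218. 256.]]
[[350. 255.]]
time: 13.6
ee_pos: [0.5296, 0.1622, 0.1346]
tcp_rot: [-90.1, 0.0, -60.3]
wrist_force: [-0.4, 0.0, 0.3]
opening: 0.0532
```

View pics/w14.png

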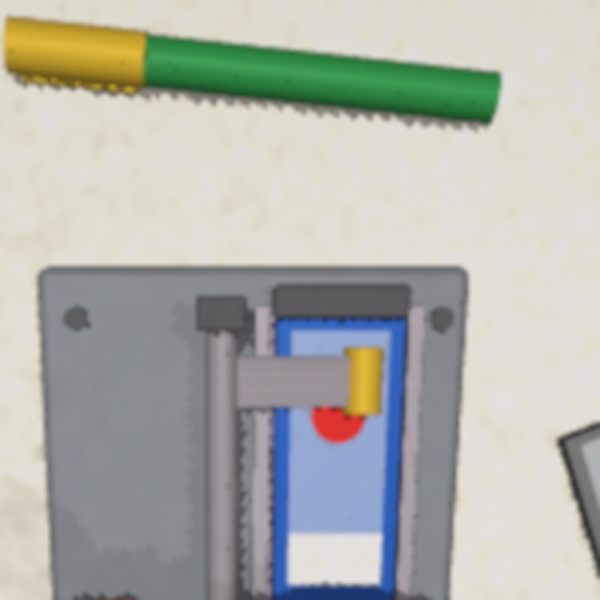

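The holder's front edge lies against the end stop with no visible gap. Its back face measures x = +12.2 mm against a target of +12, and the roller rests on it.

```bash
python3 -c "
from workcell import bot
print(bot.job_done())"
```

```text
the job is handed in; nothing more can be done
None
```

The blue holder is loaded fully home in the larger stage, with the clip down on it, and the job was handed in at about 13.7 s of the 35 s allowed.

One fingertip held the thumb bar down, with the clip open at about 0.27–0.33 rad. The other pushed the holder under the raised roller until the end stop took the push, with a peak of about 11 N. I backed the pushing finger off with the bar still held, then raised straight up so the roller came down on the holder, and drew clear.

**Last checks:**
- **Holder position:** its back face measured x = +12.2 mm (target +12) and its front lies against the end stop with no visible gap.
- **Clip:** the roller appears to rest on the holder. I did not measure the final clip angle.
- **Robot:** the fingers were clear of the stage and the wrist force was about zero.
- **Bystanders:** the spare holder, objective, marker and small stage looked undisturbed by eye. I did not measure them, and the other items were not in the last pictures.

**Disagreements:**
- At this jaw opening the fingertips stood about 30 mm above the reported TCP, more than the data sheet's 13 mm swing suggests. I went down by camera and contact force instead.
- A sideways force of about 5.7 N appeared while pressing the bar, probably friction against it. It went when I shifted the tool about 1 mm and began to slide along the bar.

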